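# Swap the blank plate on the hook for the dial gauge

### The arm

A 7-joint arm with a two-finger parallel gripper is mounted at the origin on a cart in front of the work surface, level with it; the furniture and walls round the work are solid. World frame = base frame: x ahead of the robot, y to its left, z up, the work surface at z = 0. Lengths are in m, angles in rad, forces in N, time in s.
With the tool pointing down it reaches from about 0.35 to 0.9 m from the base axis. Payload 8.1 kg.
Tool frame: the origin (TCP) lies at the very end of the fingers, on their centre line; the grasp point (between the pads) lies 19 mm behind it; x points along the fingers, y is the direction in which the jaws open and shut, and the axes are right-handed (so a half turn about x gives the same grasp; the last joint's range is limited). The gripper opens to 92 mm and grips with 3 to 60 N. Pads are 19 mm wide; open, the fingers measure 130 mm over their backs; the gripper's body (75 mm by 190 mm) begins 47 mm behind the grasp point.
Start: joints at [-0.103, 0.434, 0.025, 1.573, -0.012, 1.134, -0.075], TCP at [0.625, -0, 0.227] pointing down, gripper open.
Joint ranges: [-2.62, 2.62], [-0.44, 2.09], [-1.27, 1.32], [0.08, 2.57], [-1.32, 4.46], [0.12, 2], [-2.74, 2.74]. Speed limits (rad/s): [2.22, 2.22, 3.01, 3.01, 3.14, 3.14, 3.14].

### API

Orientations are given as a rotation vector (axis times angle).
In Python, from cell import arm gives the robot as it stands.
- The arm moves only by the tool servo_tool, never from a script. Its argument "plan" is a list of rows, each a list of 2 entries, a list of its own where there are three numbers: the shift along the world's x, y, z in cm, then the turn, a rotation vector about the world's x, y, z in degrees. A call has 1 to 12 rows; each row is the pose to reach, as a shift and turn from the pose measured when the call began; what a row does not reach only later rows make up. A row lasts 1/10 s, in which the tool goes at most 50 mm and 8.59 degrees, less where a joint would pass 70% of its speed; a pose out of reach is approached as far as the arm can. A call with a gripper value outside its range is refused whole. "grip" is the opening, from 0 (shut) to 1 (fully open), set as the call begins (left out, the last holds). The fingers move at their own pace and stop on an object; "squeeze" is the grip in N (left out, the last holds). Time passes only in rows, so rows that repeat a pose let the fingers close. It gives the time, the measured TCP pose, the force and the opening at its end, in the units of the state.
- arm.observe(): the state, without advancing time (a new reading comes with each control period).
- arm.get_image(name): name is "scene" or "side" or "wrist"; returns a dict with "frame" (480x640x3 uint8, blue, green, red), "fx", "fy", "cx", "cy" (pixels), "position" and "rotation" of the camera in the world. Camera axes: x right, y down, z forward; pixel columns grow to the right and rows downward; lengths in m; the calibration is good to about 2 mm. A picture is of the moment at which its call begins. There is no depth.
- arm.sign_off(): hands the job in, once; it reports no verdict.
Trained networks look in a picture, given as the dict that the camera call returned (one of the last four; its "shot" number tells which), for a name from the list of things; names that differ only in an ending like _2 or _b are one class to them, and where a whole thing is asked for, a point or a joint stands for the part that bears it (a point fixed in the world has none). Each returns a list of dicts, best first, with "score" (0 to 1); they miss things now and then, are a little off and sometimes report something else, mostly with a low value. They report only what shows in the picture. A call takes as long as a camera call.
- arm.search_frame(picture, query): "at" ([column, row] in pixels, amid what is visible of it).
- arm.trace(picture, query): "pixels" (480x640 bool, what is visible of it) and "at" ([column, row] in pixels, amid what is visible of it).
The state is a dict: "clock": time; "joints": joint angles; "dq": joint speeds; "joint_efforts": joint torques, N m; "position": TCP position; "ee_rot": TCP orientation; "force": force on the tool from outside, world axes, zero at the start; "ft_torque": the same for the moment, N m; "width": opening from 0.0 (shut) to 1.0 (fully open).
Only numpy, scipy, OpenCV 4.12 (cv2) and the standard library are available. Lean on these libraries where they do the work, as an engineer would, in place of code of your own. Each camera call takes 0.05 s, during which the arm holds its last target.

### The job

The dial gauge is back: take the blank plate off the hook stand and stand it upright on the rubber mat, wholly on the mat, then hang the dial gauge on the hook in its place, both prongs through its window, with the dial facing straight outward, away from the stand's back panel. The gauge may be standing any way round, so turn it (setting it down to regrasp if needed). Set both down without dropping them, do not let either topple, and leave the other things on the bench where they are.

Things in the scene. Friction and masses are not known exactly. Their poses are not given: they have to be found in the camera images.
- gauge_center (a point): centre, 88 mm above the underside, of the dial gauge: an upright plate 176 mm tall, 70 wide, 8 thick, standing free on its own foot at any yaw. A round white-faced dial (58 mm across, 52 mm above the underside) stands 14 mm out of its -x face; the +x face (back) is bare. Axes: z up, -x out of the dial, y along the width. About 0.28 kg
- gauge: the dial gauge; origin at the centre of its underside, axes as gauge_center. Above it: foot 70 (y) x 40 (x) mm, 12 high; plate to 92; open window 44 wide through the plate, 92 to 124; cross-bar 70 wide, 20 thick, 124 to 136; black handle block 40 (y) x 20 (x) mm, 136 to 176, to be gripped from above across either pair of sides
- gauge_window (a point): point on the dial gauge at the middle of the top edge of its window (124 mm above its underside, 36 mm above gauge_center), i.e. the underside of the cross-bar, which rests on the prongs; axes as gauge_center
- blank_center (a point): centre, 88 mm above the underside, of the blank plate: same shape as the dial gauge (176 mm tall, 70 wide, same foot, window, cross-bar and handle block 48 to 88 mm above this point) but without dial, both faces bare. It starts hanging on the hook; axes: z up, x along the prongs. About 0.25 kg
- blank: the blank plate; origin at the centre of its underside, axes as blank_center, heights of its parts as for the dial gauge
- stand: hook stand, fixed: base 130 (x) x 110 x 10 mm (100 outward, 30 behind), back panel 110 wide, 10 thick, 180 tall. Origin on the bench below the panel's front face; z up; -x is outward, the way the two prongs point. Prongs: 6 mm thick, at y = +-13 mm, level tops at z = 165 mm for 72 mm out, then turned up; tips end 83 mm out, top z = 177 mm
- hook_seat (a point): point midway between the prongs, level with their tops (165 mm above the bench), 42 mm outward of the panel: where the middle of the window's top edge of a hung plate lies; axes as the stand. To pass over the prong tips a plate must be 12 to 26 mm above its hanging height
- hook_root (a point): point midway between the prongs, at the panel's front face, 165 mm above the bench; axes as the stand
- mat: dark square rubber mat 130 x 130 x 3 mm, fixed on the bench, origin at the centre of its underside, sides along its x and y; its top is 3 mm above the bench
- flux_bottle: dropper bottle 38 mm across, 109 mm tall, origin at its underside; bystander, stays where it is
- paste_jar: round jar 61 mm across, 53 mm tall, origin at its underside; bystander, stays where it is
- cutters: side cutters lying flat, 51 x 131 x 11 mm, origin at the underside; bystander, stays where it is
- pump: pump bottle 66 mm across, 128 mm tall, origin at its underside; bystander, stays where it is
- panel_stack: stack of board panels 103 x 120 x 43 mm, origin at its underside; bystander, stays where it is
- pack_a: banded pack of upright boards 90 x 70 x 100 mm, origin at its underside; bystander, stays where it is

How it is judged:
By the outcome, as a careful person would: the job done as asked, in the order asked, and still so for the second after the job is handed in, with the robot touching nothing.
It also fails if it takes over 61 s, if anything falls off the work surface, if the arm or the gripper's body presses on something with over 40 N, if the wrist force passes 120 N, or if a joint passes its speed limit or range.

## Working session

There is one attempt and no reset: what is moved stays moved. The work goes in short steps, Python scripts to look and compute and a tool call to move; the robot and the scene stay as the last step left them, time stands still between calls to the robot, and variables do not carry over. Pictures are saved under pics/ and viewed, and the job is handed in when it is done.

Besides the shell and the picture viewer there is one more tool, called after "Request:" as name(argument=value, ...) on one line, values as JSON. servo_tool: Moves the arm, as the interface text tells. Its arguments: {"type":"object","properties":{"plan":{"type":"array","items":{"type":"array"}},"grip":{"type":"number"},"squeeze":{"type":"number"}},"required":["plan"]}

```bash
mkdir -p pics; ls
cat > h.py <<'E'
import numpy as np, cv2
from cell import arm
def shot(name,fn):
    p=arm.get_image(name); cv2.imwrite('pics/'+fn,p['frame']); return p
def ray(p,uv):
    d=np.array([(uv[0]-p['cx'])/p['fx'],(uv[1]-p['cy'])/p['fy'],1.0])
    R=np.array(p['rotation']); return np.array(p['position']),R@d
def atz(p,uv,z):
    o,d=ray(p,uv); return o+d*(z-o[2])/d[2]
def proj(p,X):
    R=np.array(p['rotation']); c=R.T@(np.array(X)-np.array(p['position']))
    return np.array([p['fx']*c[0]/c[2]+p['cx'],p['fy']*c[1]/c[2]+p['cy']])
def tri(ps):
    A=np.zeros((3,3));b=np.zeros(3)
    for p,uv in ps:
        o,d=ray(p,uv); d=d/np.linalg.norm(d); M=np.eye(3)-np.outer(d,d); A+=M;b+=M@o
    X=np.linalg.solve(A,b); return X
E
python3 - <<'E'
from h import *
np.set_printoptions(precision=4,suppress=True)
print(arm.observe())
for n in ['scene','side','wrist']:
    p=shot(n,n+'0.png'); print(n,p['position'],np.array(p['rotation']).tolist(),p['fx'],p['cx'],p['cy'])
    for q in ['gauge','blank','stand','mat','gauge_window','blank_center','gauge_center','hook_seat','hook_root']:
        try: print(q,[(np.round(r['at']),round(r['score'],2)) for r in arm.search_frame(p,q)[:3]])
        except Exception as e: print(q,e)
E
```

```text
pics
{'clock': 0.0, 'joints': array([-0.1026,  0.4352,  0.0249,  1.5741, -0.0116,  1.134 , -0.0751]), 'dq': array([ 0.0007, -0.001 , -0.0004,  0.0002, -0.0013, -0.0012, -0.0004]), 'joint_efforts': array([  0.0004, -66.7854,   0.9849, -31.4464,  -0.0605,   0.0428,
         0.0001]), 'position': array([ 0.6245, -0.    ,  0.226 ]), 'ee_rot': array([ 1.2084,  1.2103, -1.2104]), 'force': array([0.5546, 0.2929, 0.385 ]), 'ft_torque': array([-0.0261, -0.0021, -0.0194]), 'width': 0.9996704013434724}
scene [-0.3488 -1.254   0.7924] [-1.8908583931792964, 0.567618124423194, -0.3818546011636259] 574.3034530403828 319.6871879394943 246.2307732092512
gauge [(array([260., 261.]), 0.79)]
blank [(array([351., 267.]), 0.83)]
stand [(array([366., 288.]), 0.66)]
mat [(array([372., 356.]), 0.77), (array([353., 272.]), 0.28)]
gauge_window [(array([257., 263.]), 0.76)]
blank_center [(array([354., 269.]), 0.77), (array([372., 361.]), 0.74)]
gauge_center [(array([260., 262.]), 0.91)]
hook_seat [(array([364., 294.]), 0.64)]
hook_root [(array([364., 292.]), 0.74)]
side [ 0.2812 -0.9461  1.1017] [-2.29602963454
[... 264 characters left out ...]
y([329., 233.]), 0.3)]
blank_center [(array([336., 282.]), 0.76), (array([328., 232.]), 0.34)]
gauge_center [(array([251., 221.]), 0.97), (array([232., 193.]), 0.51)]
hook_seat [(array([348., 306.]), 0.63)]
hook_root [(array([348., 302.]), 0.76)]
wrist [0.6249 0.0761 0.3833] [2.8526462532028916, 0.0008187709636977902, -0.00047708719201805365] 428.34781988240724 316.2851287774082 243.2376077030456
gauge []
blank [(array([216., 290.]), 0.82)]
stand [(array([277., 254.]), 0.77)]
mat [(array([172., 432.]), 0.54), (array([218., 288.]), 0.17)]
gauge_window []
blank_center [(array([222., 291.]), 0.66), (array([282.,   3.]), 0.42)]
gauge_center []
hook_seat [(array([280., 252.]), 0.92)]
hook_root []
```

```bash
sed -i "s/R=np.array(p\['rotation'\])/R=cv2.Rodrigues(np.array(p['rotation'],float))[0]/" h.py; cat h.py | head -12
```

```text
import numpy as np, cv2
from cell import arm
def shot(name,fn):
    p=arm.get_image(name); cv2.imwrite('pics/'+fn,p['frame']); return p
def ray(p,uv):
    d=np.array([(uv[0]-p['cx'])/p['fx'],(uv[1]-p['cy'])/p['fy'],1.0])
    R=cv2.Rodrigues(np.array(p['rotation'],float))[0]; return np.array(p['position']),R@d
def atz(p,uv,z):
    o,d=ray(p,uv); return o+d*(z-o[2])/d[2]
def proj(p,X):
    R=cv2.Rodrigues(np.array(p['rotation'],float))[0]; c=R.T@(np.array(X)-np.array(p['position']))
    return np.array([p['fx']*c[0]/c[2]+p['cx'],p['fy']*c[1]/c[2]+p['cy']])
```

View pics/scene0.png

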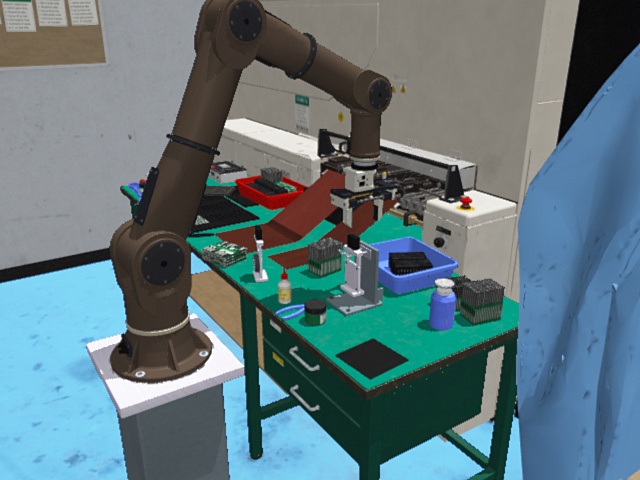

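View pics/side0.png

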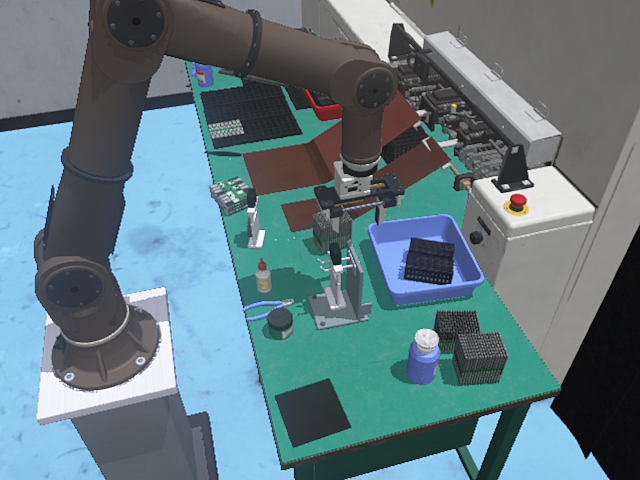

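View pics/wrist0.png

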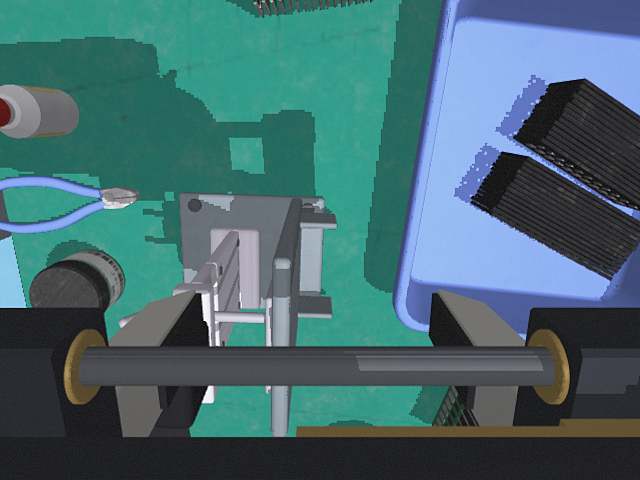

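Run:
```python
from h import *
import pickle
np.set_printoptions(precision=3,suppress=True)
D={}
for n in ['scene','side','wrist']:
    p=arm.get_image(n); 
    m={}
    for q in ['gauge','blank','stand','mat']:
        r=arm.trace(p,q)
        if r: m[q]=r[0]['pixels']; print(n,q,r[0]['score'],m[q].sum(),r[0]['at'])
    D[n]=({k:v for k,v in p.items()},m)
    if 'mat' in m and n!='wrist':
        c=cv2.findContours(m['mat'].astype(np.uint8),0,2)[0]; c=max(c,key=cv2.contourArea)
        b=cv2.approxPolyDP(c,6,True)[:,0]
        for u in b: print(u,atz(p,u,0.003))
    for q in ['gauge','blank','stand']:
        if q in m:
            ys,xs=np.where(m[q]); i=ys.argmax(); print(q,'foot',atz(p,(xs[i],ys[i]),0), 'ctr z.09',atz(p,(xs.mean(),ys.mean()),.09))
    f=p['frame'].copy()
    for q,c in zip(m,[(0,0,255),(255,0,255),(0,255,255),(255,255,0)]):
        cs=cv2.findContours(m[q].astype(np.uint8),0,2)[0]; cv2.drawContours(f,cs,-1,c,1)
    if n!='wrist':
        f=f[180:460,200:420]; f=cv2.resize(f,None,fx=2.1,fy=2.1)
    cv2.imwrite(f'pics/{n}_tr.png',f)
pickle.dump(D,open('d0.pkl','wb'))
```

```text
scene gauge 0.9 499 [259.4, 261.0]
scene blank 0.64 883 [352.9, 267.2]
scene stand 0.79 1680 [367.1, 289.2]
scene mat 0.81 1524 [370.8, 356.0]
[405 359] [ 0.493 -0.359  0.003]
[373 339] [ 0.485 -0.241  0.003]
[337 355] [ 0.363 -0.252  0.003]
[369 378] [ 0.369 -0.373  0.003]
gauge foot [0.393 0.242 0.   ] ctr z.09 [0.399 0.231 0.09 ]
blank foot [ 0.593 -0.008  0.   ] ctr z.09 [0.601 0.009 0.09 ]
stand foot [ 0.508 -0.094  0.   ] ctr z.09 [ 0.546 -0.111  0.09 ]
side gauge 0.75 677 [253.3, 224.5]
side blank 0.57 903 [337.5, 280.7]
side stand 0.93 2445 [349.1, 301.9]
side mat 0.85 3242 [312.5, 410.3]
[329 378] [ 0.488 -0.237  0.003]
[275 396] [ 0.361 -0.249  0.003]
[293 446] [ 0.371 -0.373  0.003]
[350 426] [ 0.497 -0.363  0.003]
gauge foot [0.399 0.243 0.   ] ctr z.09 [0.416 0.248 0.09 ]
blank foot [ 0.551 -0.04   0.   ] ctr z.09 [ 0.566 -0.025  0.09 ]
stand foot [ 0.505 -0.093  0.   ] ctr z.09 [ 0.568 -0.083  0.09 ]
wrist blank 0.75 7110 [217.7, 290.2]
wrist stand 0.62 14223 [275.5, 253.0]
wrist mat 0.55 321 [169.9, 432.3]
blank foot [ 0.469 -0.246  0.   ] ctr z.09 [ 0.552 -0.061  0.09 ]
stand foot [ 0.58  -0.255  0.   ] ctr z.09 [ 0.588 -0.027  0.09 ]
```

View pics/scene_tr.png

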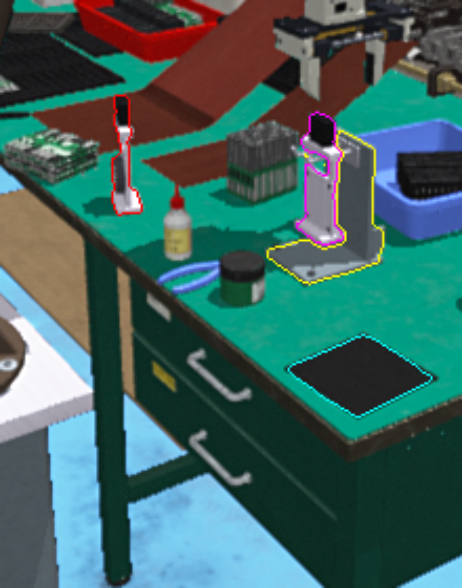

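View pics/side_tr.png

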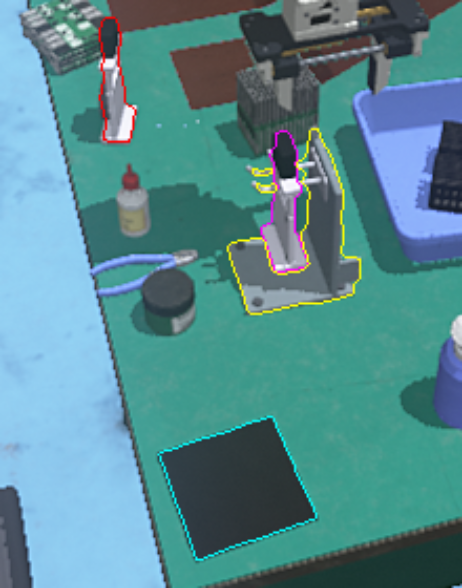

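```bash
cat > fit.py <<'E'
from h import *
import pickle
from scipy.optimize import minimize
S=3
def box(x0,x1,y0,y1,z0,z1): return np.array([[x,y,z] for x in(x0,x1) for y in(y0,y1) for z in(z0,z1)])/1000.
def plate():
    return [box(-20,20,-35,35,0,12),box(-4,4,-35,35,12,92),box(-4,4,-35,-22,92,124),box(-4,4,22,35,92,124),box(-10,10,-35,35,124,136),box(-10,10,-20,20,136,176)]
a=np.linspace(0,2*np.pi,24,endpoint=False)
dial=np.array([[x,29*np.cos(t),52+29*np.sin(t)] for x in(-18,-4) for t in a])/1000.
GAUGE=plate()+[dial]; BLANK=plate()
STAND=[box(-100,30,-55,55,0,10),box(0,10,-55,55,0,180)]+[box(-78,0,s-3,s+3,159,165) for s in(-13,13)]+[box(-83,-72,s-3,s+3,159,177) for s in(-13,13)]
def Rz(t): c,s=np.cos(t),np.sin(t); return np.array([[c,-s,0],[s,c,0],[0,0,1]])
def projN(p,X):
    R=cv2.Rodrigues(np.array(p['rotation'],float))[0]; c=(X-np.array(p['position']))@R
    return np.c_[p['fx']*c[:,0]/c[:,2]+p['cx'],p['fy']*c[:,1]/c[:,2]+p['cy']]
def render(p,parts,roi):
    u0,u1,v0,v1=roi; im=np.zeros(((v1-v0)*S,(u1-u0)*S),np.uint8)
    for X in parts:
        uv=(projN(p,X)-[u0-.5,v0-.5])*S-.5
        h=cv2.convexHull(uv.astype(np.float32))
        cv2.fillConvexPoly(im,np.round(h*16).astype(np.int32),1,shift=4)
    return im
def place(parts,x,y,z,yaw): return [X@Rz(yaw).T+[x,y,z] for X in parts]
def cost(views,build,prm):
    c=0
    for p,m,roi in views:
        u0,u1,v0,v1=roi
        M=cv2.resize(m[v0:v1,u0:u1].astype(np.uint8),None,fx=S,fy=S,interpolation=0)
        r=render(p,build(prm),roi)
        a=cv2.GaussianBlur(M.astype(np.float32),(0,0),3);b=cv2.GaussianBlur(r.astype(np.float32),(0,0),3)
        c+=np.abs(a-b).sum()/ (np.sqrt(a.sum())*10)
    return c
def roi_of(m,pad=12):
    ys,xs=np.where(m); return max(xs.min()-pad,0),min(xs.max()+pad,640),max(ys.min()-pad,0),min(ys.max()+pad,480)
def fit(views,build,starts,step):
    best=None
    for s in starts:
        sx=np.array([s]+[np.array(s)+np.eye(len(s))[i]*step[i] for i in range(len(s))])
        r=minimize(lambda q:cost(views,build,q),s,method='Nelder-Mead',options=dict(initial_simplex=sx,maxiter=250,xatol=2e-4,fatol=1e-3))
        if best is None or r.fun<best.fun: best=r
        print(np.round(s,2),np.round(r.x,4),round(r.fun,3))
    return best
E
cat > run1.py <<'E'
from fit import *
D=pickle.load(open('d0.pkl','rb'))
V=[(D[n][0],D[n][1]['gauge'],roi_of(D[n][1]['gauge'])) for n in('scene','side')]
print('gauge')
g=fit(V,lambda q:place(GAUGE,q[0],q[1],0,q[2]),[(0.40,.24,y) for y in np.arange(0,6.2,.785)],(.01,.01,.3))
V=[]
for n in('scene','side'):
    m=D[n][1]['stand']|D[n][1]['blank']; V.append((D[n][0],m,roi_of(m)))
m=D['wrist'][1]['stand']|D['wrist'][1]['blank']; V.append((D['wrist'][0],m,(150,360,150,290)))
def b(q): return place(STAND,q[0],q[1],0,q[2])+place(BLANK,*( Rz(q[2])@[-.042,0,0]+[q[0],q[1],.041]),q[2])
print('stand')
for VV in (V[:2],V):
    fit(VV,b,[(0.6,-.03,y) for y in (-.15,0.1)],(.01,.01,.1))
Vb=[(D[n][0],D[n][1]['blank'],roi_of(D[n][1]['blank'])) for n in('scene','side')]
fit(Vb,lambda q:place(BLANK,q[0],q[1],.041,q[2]),[(0.56,-.03,0.,)],(.01,.01,.1))
E
python3 run1.py
```

```text
gauge
[0.4  0.24 0.  ] [ 0.4201  0.2681 -0.3454] 1.819
[0.4  0.24 0.78] [ 0.42    0.2678 -0.3435] 1.825
[0.4  0.24 1.57] [0.4188 0.2696 2.8231] 3.959
[0.4  0.24 2.36] [0.4189 0.2696 2.8253] 3.956
[0.4  0.24 3.14] [0.4189 0.2697 2.8264] 3.962
[0.4  0.24 3.92] [0.419  0.2692 2.8297] 3.963
[0.4  0.24 4.71] [0.4207 0.2696 5.9421] 1.835
[0.4  0.24 5.5 ] [0.4204 0.269  5.9392] 1.816
stand
[ 0.6  -0.03 -0.15] [ 0.6022 -0.0455 -0.0428] 3.716
[ 0.6  -0.03  0.1 ] [ 0.6025 -0.0456 -0.0369] 3.721
[ 0.6  -0.03 -0.15] [ 0.6016 -0.0484 -0.0388] 5.356
[ 0.6  -0.03  0.1 ] [ 0.6013 -0.0485 -0.0425] 5.365
[ 0.56 -0.03  0.  ] [ 0.5599 -0.0428 -0.0666] 2.105
```

View pics/wrist_tr.png

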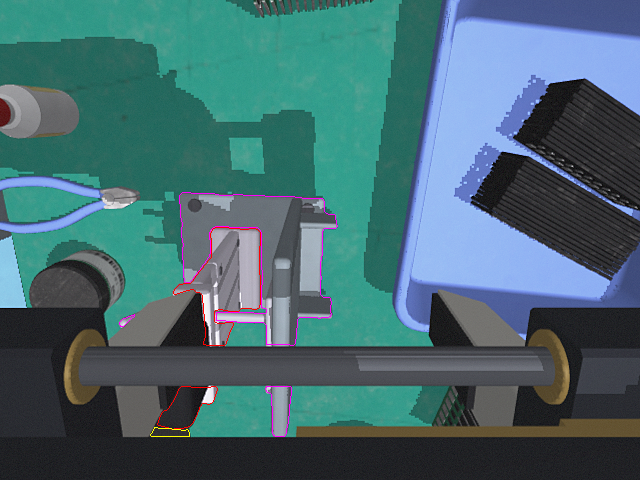

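Request:
servo_tool(plan=[[[0,0,6],[0,0,0]],[[0,0,9],[0,0,0]],[[-3,-2,9],[0,0,20]],[[-6.4,-4.5,9],[0,0,87.5]],[[-6.4,-4.5,9],[0,0,87.5]],[[-6.4,-4.5,9],[0,0,87.5]],[[-6.4,-4.5,9],[0,0,87.5]],[[-6.4,-4.5,9],[0,0,87.5]],[[-6.4,-4.5,9],[0,0,87.5]],[[-6.4,-4.5,9],[0,0,87.5]],[[-6.4,-4.5,9],[0,0,87.5]],[[-6.4,-4.5,9],[0,0,87.5]]], grip=1)

```text
clock: 3.45
position: [0.561, -0.0451, 0.3168]
ee_rot: [0.051, 1.57, -0.051]
force: [-0.0, -0.6, 0.3]
width: 1.001
```

Request:
servo_tool(plan=[[[0,0,0],[0,0,9]],[[0,0,0],[0,0,9]],[[0,0,0],[0,0,9]]])

```text
clock: 3.75
position: [0.5609, -0.0452, 0.3168]
ee_rot: [-0.069, 1.57, 0.07]
force: [-0.8, -0.8, 0.8]
width: 1.001
```

Run:
```python
from h import *
np.set_printoptions(precision=4,suppress=True)
o=arm.observe(); print(o['clock'],o['position'],cv2.Rodrigues(o['ee_rot'])[0],o['joints'])
p=shot('wrist','w1.png'); print(p['position'],p['rotation'])
```

```text
3.75 [ 0.5609 -0.0452  0.3168] [[ 0.     -0.0883  0.9961]
 [ 0.0001  0.9961  0.0883]
 [-1.      0.0001  0.0001]] [ 0.1646  0.288  -0.2364  1.5716  0.0692  1.2902  1.5776]
[ 0.4842 -0.0528  0.4734] [1.978  2.1624 0.3133]
```

View pics/w1.png

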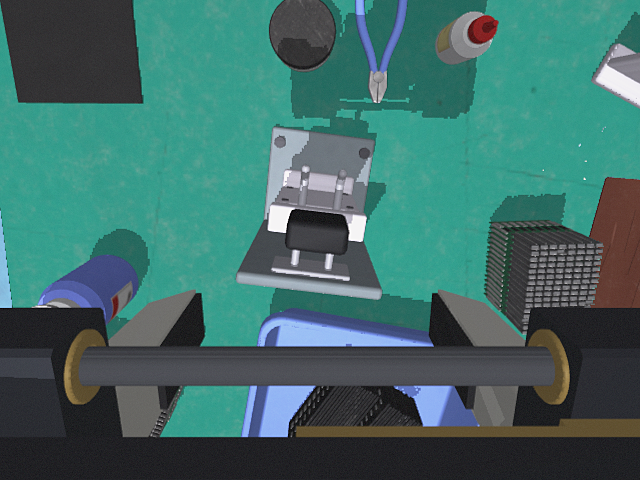

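```bash
cat > run2.py <<'E'
from fit import *
D=pickle.load(open('d0.pkl','rb'))
p=arm.get_image('wrist'); W={}
for q in('stand','blank'):
    r=arm.trace(p,q); print(q,r[0]['score'],r[0]['at']); W[q]=r[0]['pixels']
pickle.dump((dict(p),W),open('d1.pkl','wb'))
m=W['stand']|W['blank']
b=lambda q: place(STAND,q[0],q[1],0,q[2])+place(BLANK,*( Rz(q[2])@[q[3],q[4],0]+[q[0],q[1],.041]),q[2]+q[5])
Vw=[(p,m,roi_of(m))]
V=[]
for n in('scene','side'):
    mm=D[n][1]['stand']|D[n][1]['blank']; V.append((D[n][0],mm,roi_of(mm)))
b3=lambda q:b(list(q)+[-.042,0,0])
r1=fit(Vw,b3,[(.602,-.048,-.04)],(.01,.01,.1))
r2=fit(Vw+V,b3,[(.602,-.048,-.04)],(.01,.01,.1))
bb=lambda q:place(BLANK,q[0],q[1],.041,q[2])
rb=fit([(p,W['blank'],roi_of(W['blank']))],bb,[(.56,-.046,-.04)],(.01,.01,.1))
Vb=[(D[n][0],D[n][1]['blank'],roi_of(D[n][1]['blank'])) for n in('scene','side')]
rb=fit([(p,W['blank'],roi_of(W['blank']))]+Vb,bb,[(.56,-.046,-.04)],(.01,.01,.1))
f=p['frame'].copy()
for parts,c in((place(STAND,r2.x[0],r2.x[1],0,r2.x[2]),(0,0,255)),(bb(rb.x),(255,0,255))):
    for X in parts:
        cv2.polylines(f,[np.round(cv2.convexHull(projN(p,X).astype(np.float32))).astype(int)],True,c,1)
cv2.imwrite('pics/w1_fit.png',cv2.resize(f[110:310,200:420],None,fx=2.7,fy=2.7))
E
python3 run2.py
```

```text
stand 0.86 [313.4, 253.1]
blank 0.76 [316.0, 218.6]
[ 0.6  -0.05 -0.04] [ 0.5987 -0.0474 -0.031 ] 1.828
[ 0.6  -0.05 -0.04] [ 0.6004 -0.0468 -0.0371] 6.099
[ 0.56 -0.05 -0.04] [ 0.5565 -0.0464 -0.0376] 4.222
[ 0.56 -0.05 -0.04] [ 0.5578 -0.0464 -0.0706] 6.884
```

View pics/w1_fit.png

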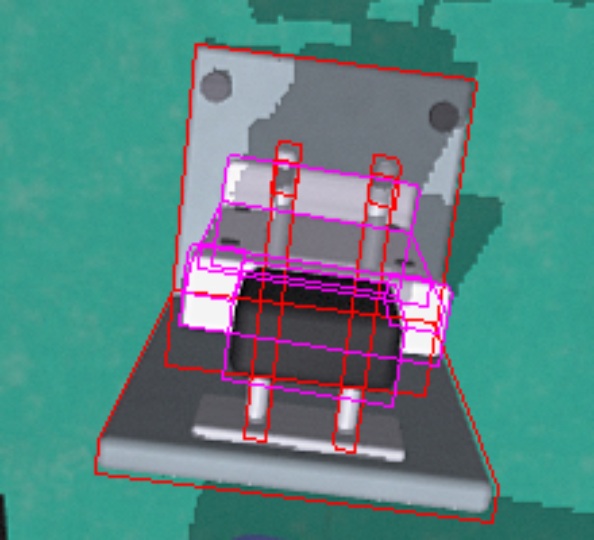

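Request:
servo_tool(plan=[[[-0.4,-0.1,-2],[0,0,-7]],[[-0.4,-0.1,-4],[0,0,-7]],[[-0.4,-0.1,-7],[0,0,-7]],[[-0.4,-0.1,-10],[0,0,-7]],[[-0.4,-0.1,-12],[0,0,-7]],[[-0.4,-0.1,-13.3],[0,0,-7]],[[-0.4,-0.1,-13.3],[0,0,-7]],[[-0.4,-0.1,-13.3],[0,0,-7]]])

```text
clock: 4.75
position: [0.5575, -0.0459, 0.1845]
ee_rot: [0.025, 1.57, -0.025]
force: [0.5, 0.3, 0.8]
width: 0.999
```

Run:
```python
from h import *
p=shot('wrist','w2.png');p=shot('side','s2.png'); cv2.imwrite('pics/s2c.png',cv2.resize(p['frame'][200:340,270:410],None,fx=4,fy=4))
```

```text
(no output)
```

View pics/w2.png

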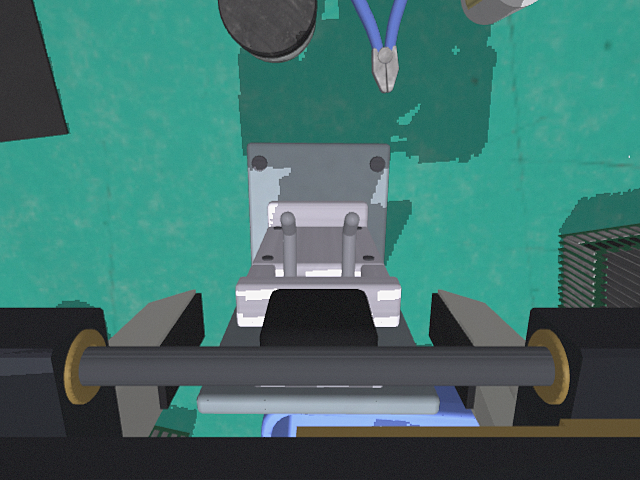

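View pics/s2c.png

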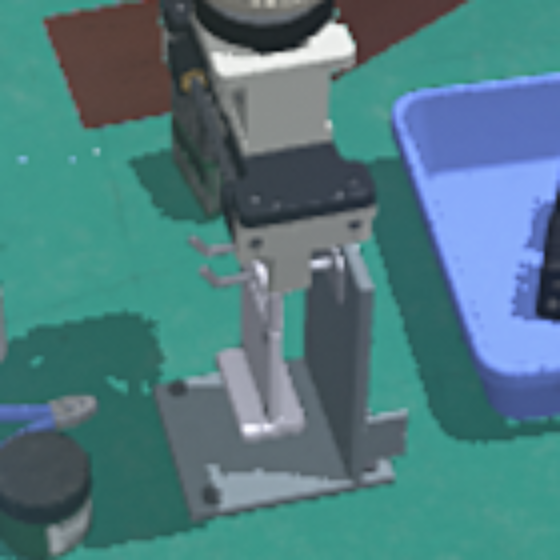

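Request:
servo_tool(plan=[[[0,0,0],[0,0,0]],[[0,0,0],[0,0,0]],[[0,0,0],[0,0,0]],[[0,0,0],[0,0,0]],[[0,0,0],[0,0,0]],[[0,0,0],[0,0,0]]], grip=0.3, squeeze=35)

```text
clock: 5.45
position: [0.5578, -0.046, 0.185]
ee_rot: [0.025, 1.569, -0.025]
force: [-0.7, -0.3, -0.6]
width: 0.526
```

Request:
servo_tool(plan=[[[0,0,0],[0,0,0]],[[0,0,0],[0,0,0]],[[0,0,0],[0,0,0]],[[0,0,0],[0,0,0]]], grip=0.2)

```text
clock: 5.85
position: [0.5578, -0.0459, 0.185]
ee_rot: [0.025, 1.569, -0.025]
force: [0.4, 0.5, 0.6]
width: 0.435
```

Request:
servo_tool(plan=[[[0,0,0.5],[0,0,0]],[[0,0,1.2],[0,0,0]],[[0,0,1.8],[0,0,0]],[[0,0,1.9],[0,0,0]],[[0,0,1.9],[0,0,0]]])

```text
clock: 6.35
position: [0.558, -0.0459, 0.2044]
ee_rot: [0.025, 1.568, -0.025]
force: [-0.3, 0.2, -2.8]
width: 0.439
```

Run:
```python
from h import *
p=shot('wrist','w3.png');p=shot('side','s3.png'); cv2.imwrite('pics/s3c.png',cv2.resize(p['frame'][200:340,270:410],None,fx=4,fy=4))
```

```text
(no output)
```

View pics/w3.png

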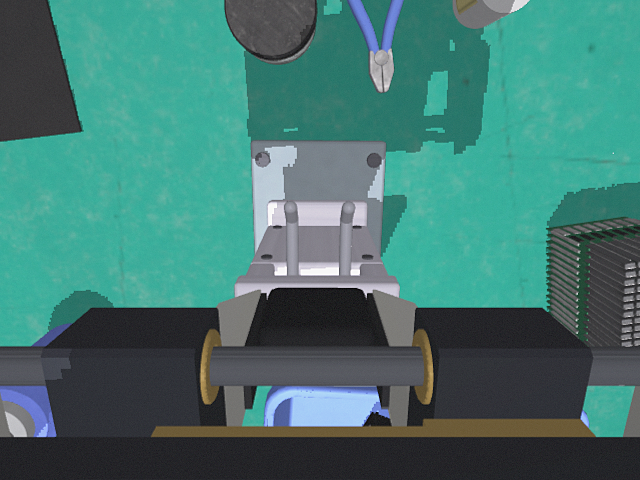

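View pics/s3c.png

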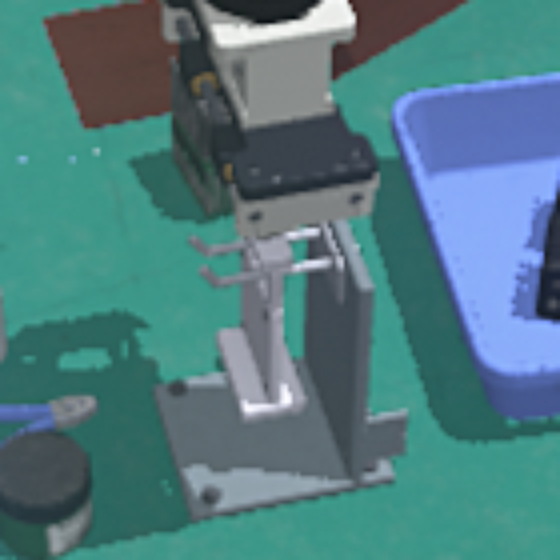

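Request:
servo_tool(plan=[[[-1,0,0],[0,0,0]],[[-2.5,0.1,0],[0,0,0]],[[-4,0.1,0],[0,0,0]],[[-5.5,0.2,0],[0,0,0]],[[-6.5,0.2,0],[0,0,0]],[[-6.5,0.2,0],[0,0,0]],[[-6.5,0.2,2],[0,0,0]],[[-6.5,0.2,5],[0,0,0]],[[-6.5,0.2,7.5],[0,0,0]],[[-6.5,0.2,8],[0,0,0]]])

```text
clock: 7.45
position: [0.4946, -0.0439, 0.2867]
ee_rot: [0.025, 1.564, -0.025]
force: [0.4, -0.0, -2.6]
width: 0.433
```

Run:
```python
from h import *
p=shot('side','s4.png'); cv2.imwrite('pics/s4c.png',cv2.resize(p['frame'][160:340,250:410],None,fx=3.3,fy=3.3))
```

```text
(no output)
```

View pics/s4c.png

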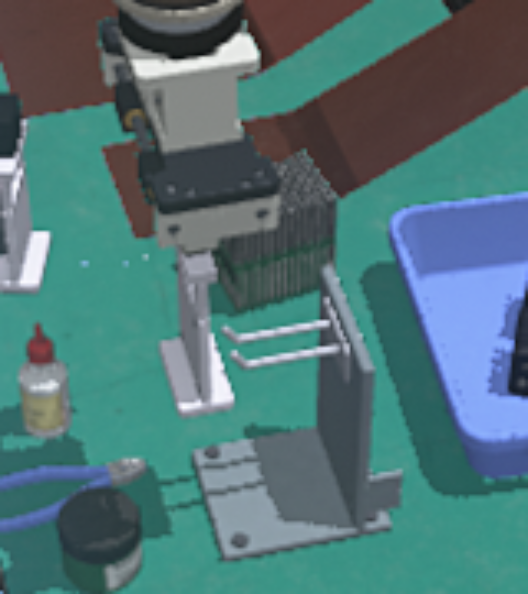

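Request:
servo_tool(plan=[[[-1,-3,0],[0,0,1]],[[-2,-7,0],[0,0.2,3]],[[-3,-11,0],[0,0.4,5]],[[-4,-15,0],[0,0.4,7]],[[-5,-19,0],[0,0.4,7]],[[-6,-23,0],[0,0.4,7]],[[-6.7,-25.5,0],[0,0.4,7]],[[-6.7,-26.2,0],[0,0.4,7]],[[-6.7,-26.2,0],[0,0.4,7]],[[-6.7,-26.2,0],[0,0.4,7]]])

```text
clock: 8.5
position: [0.4276, -0.3045, 0.2849]
ee_rot: [-0.07, 1.572, 0.073]
force: [0.8, 0.4, -1.9]
width: 0.432
```

Run:
```python
from h import *
p=shot('wrist','w5.png');p=shot('side','s5.png')
for q in('mat',):
  for n in ('side','scene','wrist'):
    p=arm.get_image(n); r=arm.trace(p,q)
    if r:
        c=max(cv2.findContours(r[0]['pixels'].astype(np.uint8),0,2)[0],key=cv2.contourArea); b=cv2.approxPolyDP(c,6,True)[:,0]
        print(n,[(u.tolist(),np.round(atz(p,u,.003)[:2],3).tolist()) for u in b])
```

```text
side [([329, 379], [0.487, -0.239]), ([275, 395], [0.361, -0.246]), ([293, 446], [0.371, -0.373]), ([350, 426], [0.497, -0.363])]
scene [([337, 355], [0.363, -0.252]), ([368, 378], [0.367, -0.372]), ([407, 361], [0.491, -0.368]), ([374, 339], [0.488, -0.243])]
wrist [([252, 131], [0.37, -0.375]), ([257, 248], [0.491, -0.364]), ([273, 199], [0.437, -0.35]), ([362, 199], [0.428, -0.258]), ([376, 243], [0.474, -0.238]), ([380, 132], [0.36, -0.249])]
```

View pics/w5.png

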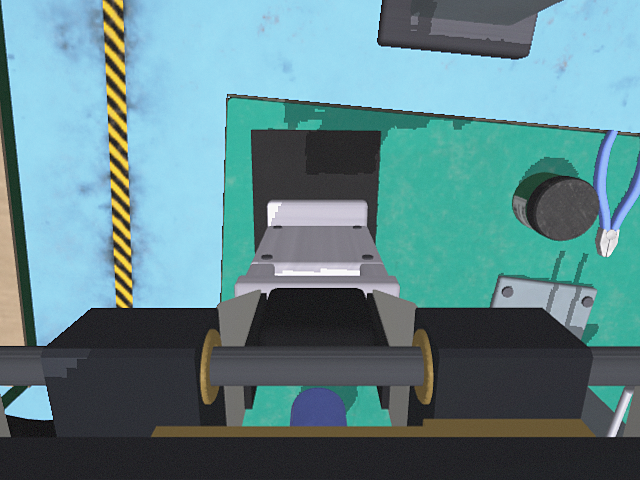

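View pics/s5.png

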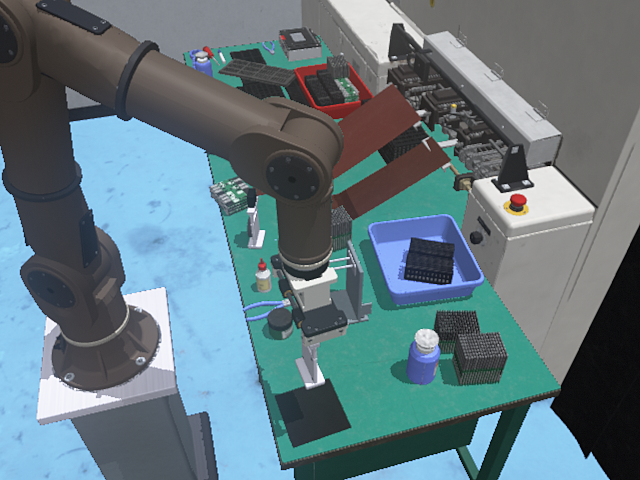

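Request:
servo_tool(plan=[[[0,-0.1,-2],[0,0,0]],[[0,-0.1,-5],[0,0,0]],[[0,-0.1,-8],[0,0,0]],[[0,-0.1,-11],[0,0,0]],[[0,-0.1,-12.5],[0,0,0]],[[0,-0.1,-13.1],[0,0,0]],[[0,-0.1,-13.3],[0,0,0]],[[0,-0.1,-13.3],[0,0,0]],[[0,-0.1,-13.3],[0,0,0]]])

```text
clock: 9.8
position: [0.428, -0.3069, 0.1539]
ee_rot: [-0.072, 1.569, 0.07]
force: [-0.3, 0.6, -2.5]
width: 0.43
```

Request:
servo_tool(plan=[[[0,0,-0.2],[0,0,0]],[[0,0,-0.3],[0,0,0]],[[0,0,-0.3],[0,0,0]]])

```text
clock: 10.1
position: [0.428, -0.3069, 0.151]
ee_rot: [-0.072, 1.569, 0.07]
force: [0.5, -0.4, -2.0]
width: 0.432
```

Request:
servo_tool(plan=[[[0,0,-0.1],[0,0,0]],[[0,0,-0.2],[0,0,0]],[[0,0,-0.3],[0,0,0]],[[0,0,-0.3],[0,0,0]]])

```text
clock: 10.5
position: [0.4279, -0.3069, 0.1478]
ee_rot: [-0.072, 1.569, 0.07]
force: [0.1, 0.4, -2.1]
width: 0.435
```

Request:
servo_tool(plan=[[[0,0,-0.1],[0,0,0]],[[0,0,-0.1],[0,0,0]]])

```text
clock: 10.7
position: [0.4282, -0.3069, 0.1471]
ee_rot: [-0.072, 1.569, 0.07]
force: [-0.7, 0.4, 1.2]
width: 0.43
```

Request:
servo_tool(plan=[[[0,0,0],[0,0,0]],[[0,0,0],[0,0,0]],[[0,0,0],[0,0,0]],[[0,0,0],[0,0,0]],[[0,0,0],[0,0,0]],[[0,0,0],[0,0,0]],[[0,0,0],[0,0,0]]], grip=0.95)

```text
clock: 11.4
position: [0.4282, -0.3069, 0.1471]
ee_rot: [-0.072, 1.569, 0.07]
force: [-0.1, -0.1, 0.1]
width: 0.938
```

Request:
servo_tool(plan=[[[0,0,1],[0,0,0]],[[0,0,3],[0,0,0]],[[0,0,6],[0,0,0]],[[0,0,9],[0,0,0]],[[0,0,13],[0,0,0]],[[0,0,16],[0,0,0]],[[0,0,16],[0,0,0]]])

```text
clock: 12.1
position: [0.43, -0.308, 0.3124]
ee_rot: [-0.075, 1.562, 0.067]
force: [1.1, -0.1, -0.7]
width: 0.953
```

Run:
```python
from h import *
p=shot('wrist','w6.png');p=shot('side','s6.png'); cv2.imwrite('pics/s6c.png',cv2.resize(p['frame'][300:460,240:400],None,fx=3.3,fy=3.3))
```

```text
(no output)
```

View pics/w6.png

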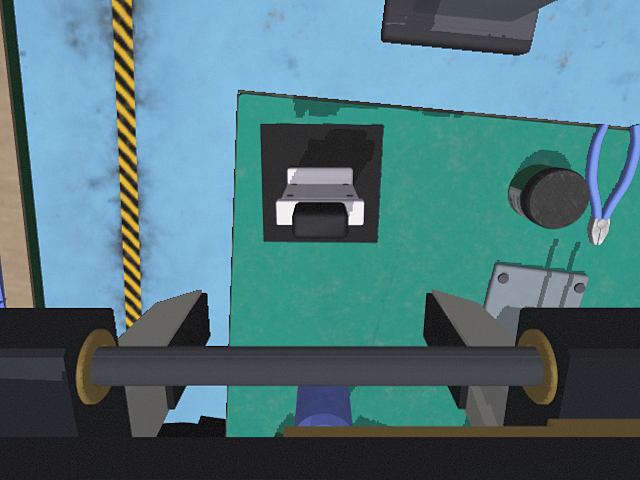

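View pics/s6c.png

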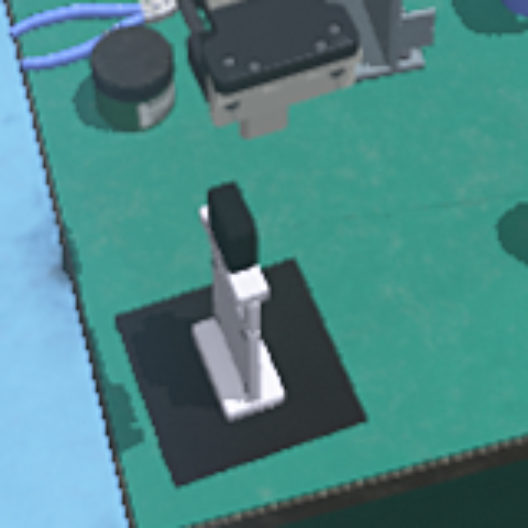

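Request:
servo_tool(plan=[[[0,4,0.5],[0,0.4,0]],[[0,9,0.5],[0,0.4,0]],[[0,14,0.5],[0,0.4,-5]],[[0,19,0.5],[0,0.4,-10]],[[0,24,0.5],[0,0.4,-15]],[[0,29,0.5],[0,0.4,-20]],[[0,34,0.5],[0,0.4,-24]],[[0,39,0.5],[0,0.4,-24]],[[0,44,0.5],[0,0.4,-24]],[[-1,49,0.5],[0,0.4,-24]],[[-1,54,0.5],[0,0.4,-24]],[[-1,57.6,0.5],[0,0.4,-24]]])

```text
clock: 13.4
position: [0.4168, 0.2717, 0.3122]
ee_rot: [0.254, 1.562, -0.258]
force: [0.2, 0.7, -0.0]
width: 0.951
```

Request:
servo_tool(plan=[[[0,0,0],[0,0,0]],[[0,0,0],[0,0,0]]])

```text
clock: 13.6
position: [0.4158, 0.272, 0.3108]
ee_rot: [0.251, 1.565, -0.258]
force: [-0.2, 0.0, 0.6]
width: 0.95
```

```bash
cat > run3.py <<'E'
from fit import *
D=pickle.load(open('d0.pkl','rb'))
o=arm.observe(); R=cv2.Rodrigues(o['ee_rot'])[0]; print(o['clock'],o['position'],np.round(R,4).tolist(),o['joints'].round(2)); print('jaw yaw',np.arctan2(-R[0,1],R[1,1]))
p=arm.get_image('wrist'); r=arm.trace(p,'gauge'); print(r[0]['score'],r[0]['at']); m=r[0]['pixels']
bb=lambda q:place(GAUGE,q[0],q[1],0,q[2])
Vw=[(p,m,roi_of(m))]
V=[(D[n][0],D[n][1]['gauge'],roi_of(D[n][1]['gauge'])) for n in('scene','side')]
r=fit(Vw,bb,[(.42,.268,-.344)],(.01,.01,.1))
fit(Vw+V,bb,[(.42,.268,-.344)],(.01,.01,.1))
f=p['frame'].copy()
for X in bb(r.x): cv2.polylines(f,[np.round(cv2.convexHull(projN(p,X).astype(np.float32))).astype(int)],True,(0,0,255),1)
cv2.imwrite('pics/w7.png',f)
E
python3 run3.py
```

```text
13.6 [0.41583156 0.27203655 0.31083873] [[-0.0094, 0.3177, 0.9481], [-0.0029, 0.9482, -0.3178], [-1.0, -0.0057, -0.008]] [-0.25  0.22 -0.53  1.7   0.11  1.26  0.45]
jaw yaw -0.3233341112885707
0.91 [310.5, 212.0]
[ 0.42  0.27 -0.34] [ 0.4173  0.2653 -0.3476] 1.108
[ 0.42  0.27 -0.34] [ 0.4185  0.265  -0.3524] 3.317
```

View pics/w7.png

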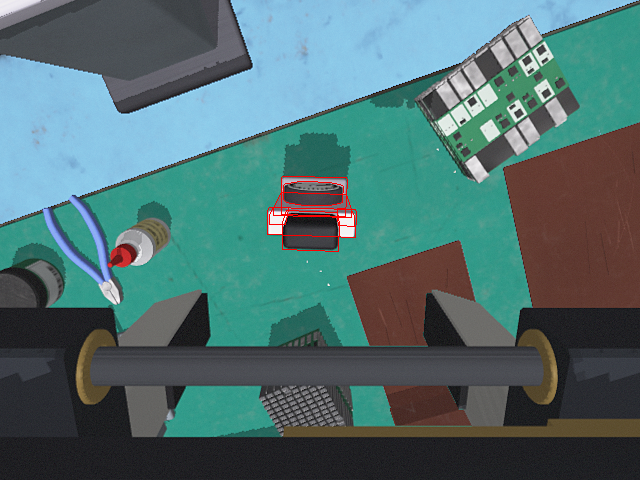

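Request:
servo_tool(plan=[[[0.2,-0.7,-1],[0.2,-0.5,-1.5]],[[0.2,-0.7,-4],[0.2,-0.5,-1.5]],[[0.2,-0.7,-7],[0.2,-0.5,-1.5]],[[0.2,-0.7,-10],[0.2,-0.5,-1.5]],[[0.2,-0.7,-13],[0.2,-0.5,-1.5]],[[0.2,-0.7,-15.5],[0.2,-0.5,-1.5]],[[0.2,-0.7,-16.7],[0.2,-0.5,-1.5]],[[0.2,-0.7,-16.7],[0.2,-0.5,-1.5]],[[0.2,-0.7,-16.7],[0.2,-0.5,-1.5]],[[0.2,-0.7,-16.7],[0.2,-0.5,-1.5]]])

```text
clock: 14.7
position: [0.4197, 0.2635, 0.1457]
ee_rot: [0.279, 1.551, -0.276]
force: [0.3, -0.3, -0.1]
width: 0.946
```

Run:
```python
from h import *
o=arm.observe(); R=cv2.Rodrigues(o['ee_rot'])[0]; print(o['clock'],o['position'],np.round(R,4).tolist()); print('jaw yaw',np.arctan2(-R[0,1],R[1,1]))
p=shot('wrist','w8.png')
```

```text
14.7 [0.41966916 0.26348087 0.14570492] [[0.0026, 0.3466, 0.938], [0.0014, 0.938, -0.3466], [-1.0, 0.0022, 0.0019]]
jaw yaw -0.35393603015716696
```

View pics/w8.png

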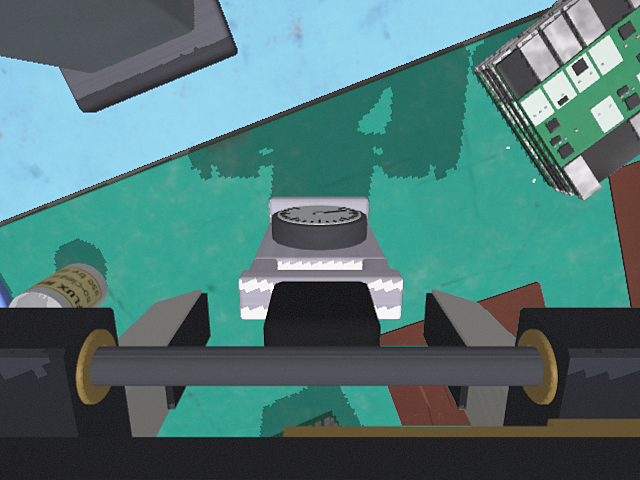

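Request:
servo_tool(plan=[[[-0.2,0.2,-0.1],[0,0,0]],[[-0.2,0.2,-0.1],[0,0,0]],[[-0.2,0.2,-0.1],[0,0,0]]])

```text
clock: 15.05
position: [0.4176, 0.2658, 0.145]
ee_rot: [0.279, 1.55, -0.275]
force: [-0.3, -0.3, 0.3]
width: 0.949
```

Request:
servo_tool(plan=[[[0,0,0],[0,0,0]],[[0,0,0],[0,0,0]],[[0,0,0],[0,0,0]],[[0,0,0],[0,0,0]],[[0,0,0],[0,0,0]],[[0,0,0],[0,0,0]],[[0,0,0],[0,0,0]],[[0,0,0],[0,0,0]],[[0,0,0],[0,0,0]]], grip=0.2, squeeze=35)

```text
clock: 15.95
position: [0.4176, 0.2658, 0.1449]
ee_rot: [0.279, 1.55, -0.275]
force: [-0.3, -0.2, -1.6]
width: 0.433
```

Request:
servo_tool(plan=[[[0,0,0.5],[0,0,0]],[[0,0,1],[0,0,0]],[[0,0,1.5],[0,0,0]],[[0,0,1.5],[0,0,0]]])

```text
clock: 16.35
position: [0.4179, 0.2661, 0.1608]
ee_rot: [0.28, 1.549, -0.275]
force: [-0.0, -0.1, -3.8]
width: 0.433
```

Run:
```python
from h import *
o=arm.observe(); R=cv2.Rodrigues(o['ee_rot'])[0]; print(o['clock'],o['position'],np.round(R,4).tolist()); print('jaw yaw',np.arctan2(-R[0,1],R[1,1]))
p=shot('wrist','w9.png');p=shot('side','s9.png'); cv2.imwrite('pics/s9c.png',cv2.resize(p['frame'][120:300,180:340],None,fx=3.3,fy=3.3))
```

```text
16.35 [0.4179462  0.26609316 0.16076156] [[0.0041, 0.3461, 0.9382], [0.0024, 0.9382, -0.3461], [-1.0, 0.0037, 0.003]]
jaw yaw -0.35344354206788015
```

View pics/w9.png

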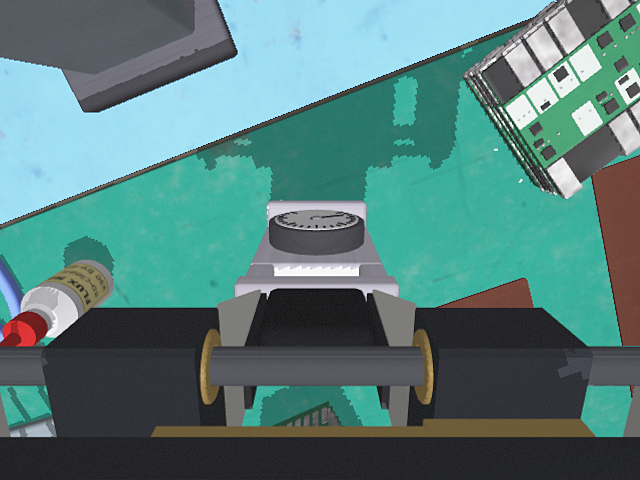

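View pics/s9c.png

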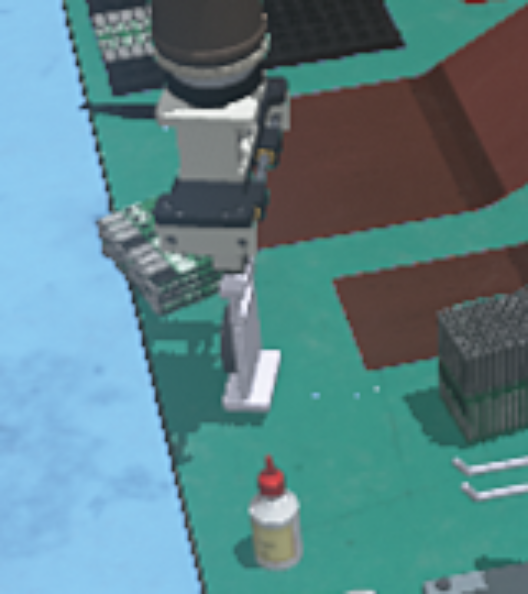

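Request:
servo_tool(plan=[[[0,0,3],[0,0,0]],[[0,0,7],[0,0,0]],[[0,0,11],[0,0,0]],[[0.5,-3,14.4],[-0.2,0,2]],[[1.5,-7,14.4],[-0.2,0,5]],[[2.5,-11,14.4],[-0.2,0,9]],[[3.5,-15,14.4],[-0.2,0,13]],[[4.5,-19,14.4],[-0.2,0,17]],[[5.5,-23,14.4],[-0.2,0,18.2]],[[6.6,-27,14.4],[-0.2,0,18.2]],[[6.6,-30,14.4],[-0.2,0,18.2]],[[6.6,-31,14.4],[-0.2,0,18.2]]])

```text
clock: 17.65
position: [0.4833, -0.0484, 0.3035]
ee_rot: [0.031, 1.568, -0.034]
force: [-0.6, -0.4, -2.3]
width: 0.434
```

Request:
servo_tool(plan=[[[0,0,0],[0,0,0]],[[0,0,0],[0,0,0]]])

```text
clock: 17.85
position: [0.4831, -0.0477, 0.3033]
ee_rot: [0.031, 1.569, -0.033]
force: [-1.1, 1.3, -3.5]
width: 0.436
```

```bash
cat > st.py <<'E'
from h import *
import sys
o=arm.observe(); R=cv2.Rodrigues(o['ee_rot'])[0]; print(o['clock'],o['position'].round(4),R.round(4).tolist(),o['force'].round(1),'jaw yaw',np.arctan2(-R[0,1],R[1,1]).round(4))
n=sys.argv[1]
shot('wrist','w%s.png'%n); p=shot('side','s%s.png'%n); cv2.imwrite('pics/s%sc.png'%n,cv2.resize(p['frame'][160:340,250:410],None,fx=3.3,fy=3.3))
E
python3 st.py 10
```

```text
17.85 [ 0.4831 -0.0477  0.3033] [[0.0015, 0.0408, 0.9992], [-0.0017, 0.9992, -0.0408], [-1.0, -0.0017, 0.0015]] [-1.1  1.3 -3.5] jaw yaw -0.0408
```

View pics/w10.png

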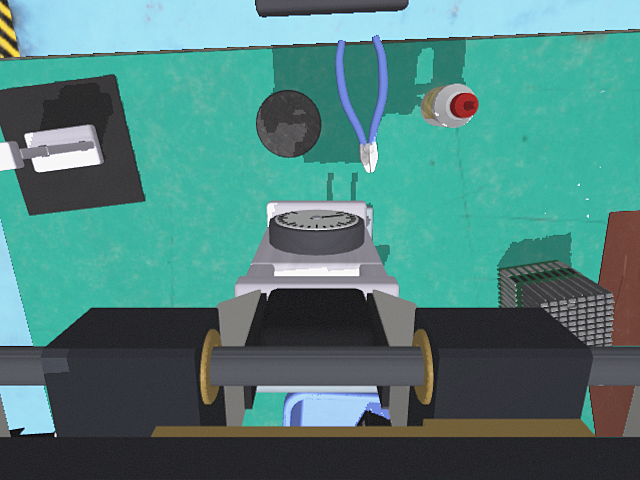

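View pics/s10c.png

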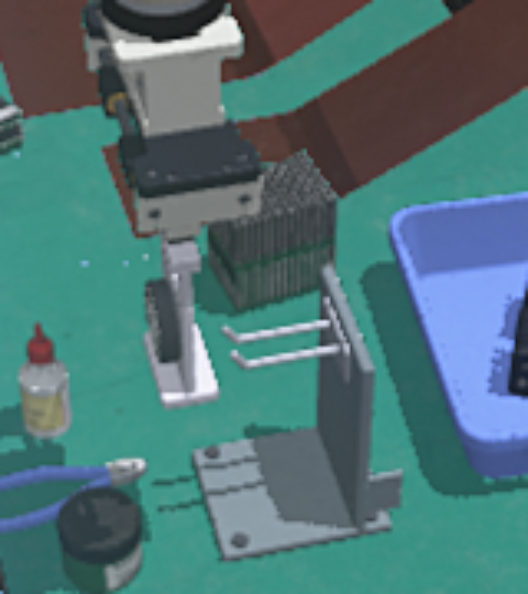

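Request:
servo_tool(plan=[[[0,0.4,-1],[0,0,0.3]],[[0,0.4,-4],[0,0,0.3]],[[0,0.4,-7],[0,0,0.3]],[[0,0.4,-9],[0,0,0.3]],[[0,0.4,-9.8],[0,0,0.3]],[[0,0.4,-9.8],[0,0,0.3]],[[0,0.4,-9.8],[0,0,0.3]]])

```text
clock: 18.65
position: [0.4838, -0.0421, 0.2062]
ee_rot: [0.025, 1.568, -0.027]
force: [-0.5, -0.1, -5.0]
width: 0.432
```

```bash
python3 st.py 11
```

```text
18.65 [ 0.4838 -0.0421  0.2062] [[0.003, 0.0327, 0.9995], [-0.0012, 0.9995, -0.0327], [-1.0, -0.0011, 0.0031]] [-0.5 -0.1 -5. ] jaw yaw -0.0327
```

View pics/w11.png

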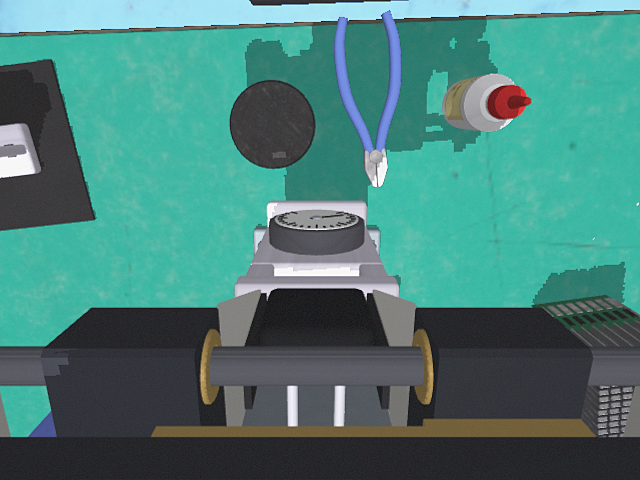

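View pics/s11c.png

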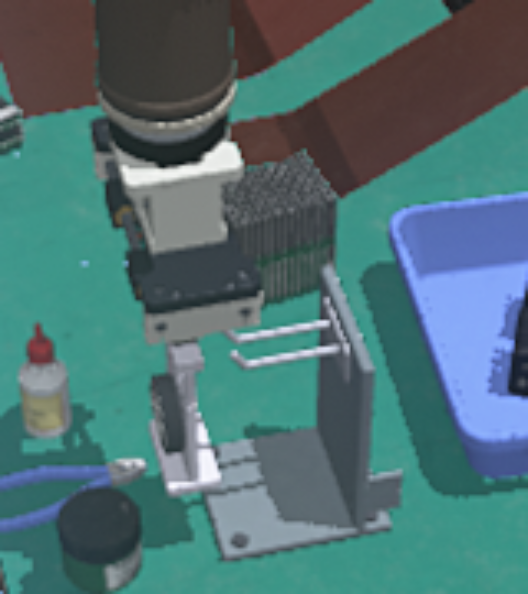

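Request:
servo_tool(plan=[[[1,0,-0.1],[0,0,0]],[[2,-0.1,-0.1],[0,0,0]],[[3,-0.1,-0.1],[0,0,0]],[[3,-0.1,-0.1],[0,0,0]],[[3,-0.1,-0.1],[0,0,0]]])

```text
clock: 19.25
position: [0.5142, -0.0433, 0.2053]
ee_rot: [0.025, 1.567, -0.027]
force: [0.0, 0.8, -3.4]
width: 0.434
```

```bash
python3 st.py 12
```

```text
19.25 [ 0.5142 -0.0433  0.2053] [[0.0033, 0.0332, 0.9994], [-0.0012, 0.9994, -0.0332], [-1.0, -0.0011, 0.0034]] [ 0.   0.8 -3.4] jaw yaw -0.0332
```

View pics/w12.png

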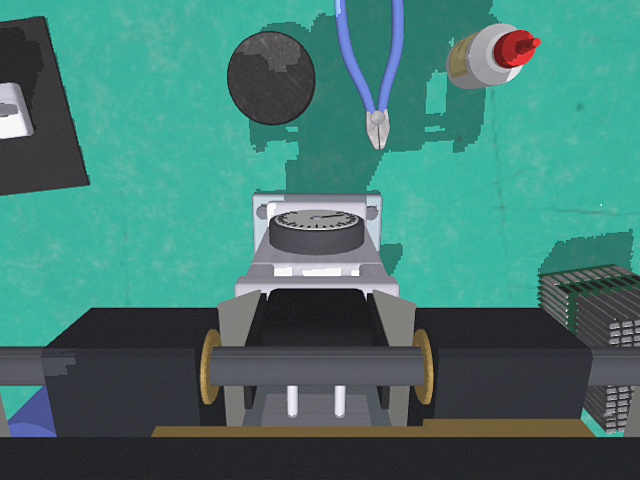

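View pics/s12c.png

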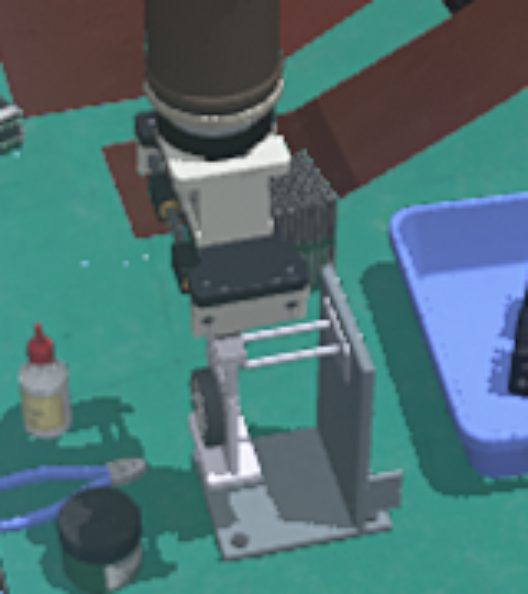

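No contact force, prongs entering the window centrally (columns 293/339 around 316). Continue inward.

Request:
servo_tool(plan=[[[1,0,0],[0,0,0]],[[2,-0.1,0],[0,0,0]],[[3,-0.1,0],[0,0,0]],[[4,-0.2,0],[0,0,0]],[[4.3,-0.2,0],[0,0,0]],[[4.3,-0.2,0],[0,0,0]],[[4.3,-0.2,0],[0,0,0]]])

```text
clock: 20.05
position: [0.5564, -0.0454, 0.2052]
ee_rot: [0.025, 1.568, -0.027]
force: [0.6, -0.6, -4.4]
width: 0.43
```

```bash
python3 st.py 13
```

```text
20.05 [ 0.5564 -0.0454  0.2052] [[0.0025, 0.033, 0.9995], [-0.0014, 0.9995, -0.033], [-1.0, -0.0013, 0.0025]] [ 0.6 -0.6 -4.4] jaw yaw -0.033
```

View pics/w13.png

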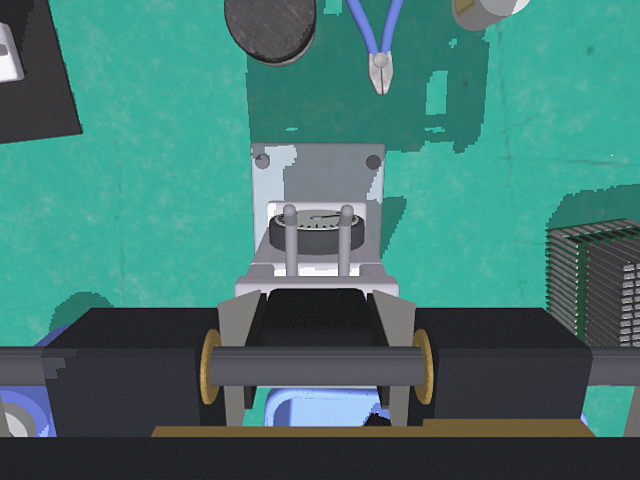

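View pics/s13c.png

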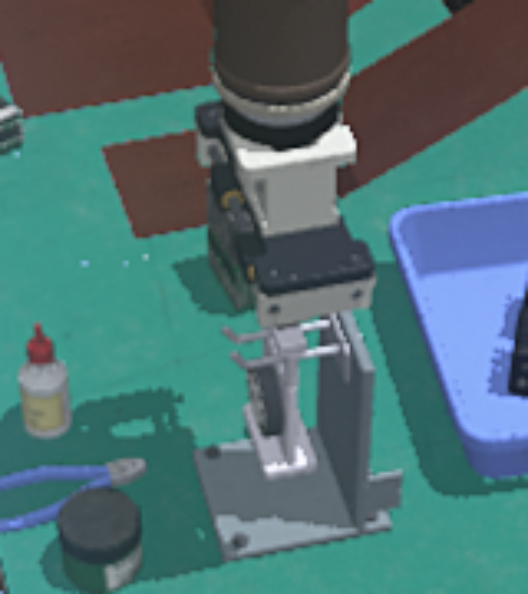

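Request:
servo_tool(plan=[[[0,0,-0.6],[0,0,0]],[[0,0,-1.2],[0,0,0]],[[0,0,-1.6],[0,0,0]],[[0,0,-1.6],[0,0,0]],[[0,0,-1.6],[0,0,0]]])

```text
clock: 20.65
position: [0.5562, -0.0454, 0.1892]
ee_rot: [0.025, 1.568, -0.027]
force: [0.7, -0.3, -3.4]
width: 0.432
```

Request:
servo_tool(plan=[[[0,0,-0.1],[0,0,0]],[[0,0,-0.2],[0,0,0]],[[0,0,-0.2],[0,0,0]]])

```text
clock: 20.95
position: [0.5562, -0.0454, 0.1872]
ee_rot: [0.025, 1.568, -0.027]
force: [0.5, -0.3, -3.0]
width: 0.433
```

Request:
servo_tool(plan=[[[0,0,-0.1],[0,0,0]],[[0,0,-0.1],[0,0,0]]])

```text
clock: 21.15
position: [0.5562, -0.0454, 0.1861]
ee_rot: [0.025, 1.568, -0.027]
force: [0.1, 1.5, -3.1]
width: 0.43
```

Request:
servo_tool(plan=[[[0,0,-0.1],[0,0,0]],[[0,0,-0.1],[0,0,0]]])

```text
clock: 21.35
position: [0.5563, -0.0454, 0.1858]
ee_rot: [0.025, 1.568, -0.027]
force: [-2.5, -0.1, 3.9]
width: 0.438
```

Request:
servo_tool(plan=[[[0,0,0],[0,0,0]],[[0,0,0],[0,0,0]],[[0,0,0],[0,0,0]],[[0,0,0],[0,0,0]],[[0,0,0],[0,0,0]],[[0,0,0],[0,0,0]],[[0,0,0],[0,0,0]]], grip=0.95)

```text
clock: 22.05
position: [0.5563, -0.0454, 0.1858]
ee_rot: [0.025, 1.568, -0.027]
force: [0.3, 0.5, 0.5]
width: 0.939
```

```bash
python3 st.py 14
```

```text
22.05 [ 0.5563 -0.0454  0.1858] [[0.003, 0.0331, 0.9994], [-0.0016, 0.9995, -0.0331], [-1.0, -0.0015, 0.003]] [0.3 0.5 0.5] jaw yaw -0.0331
```

View pics/w14.png

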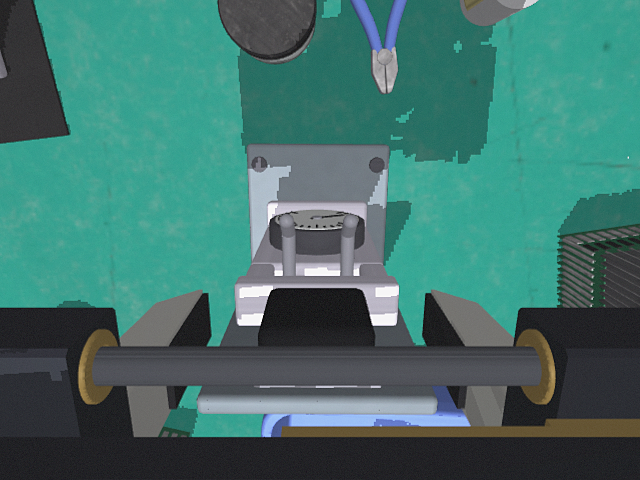

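Hung; rise straight up and check.

Request:
servo_tool(plan=[[[0,0,1],[0,0,0]],[[0,0,3],[0,0,0]],[[0,0,6],[0,0,0]],[[0,0,9],[0,0,0]],[[0,0,13],[0,0,0]],[[0,0,16],[0,0,0]],[[0,0,16],[0,0,0]]])

```text
clock: 22.85
position: [0.5582, -0.045, 0.3512]
ee_rot: [0.025, 1.559, -0.027]
force: [-0.4, 0.1, -0.1]
width: 0.95
```

```bash
python3 st.py 15
cat > run4.py <<'E'
from fit import *
W={}
p=arm.get_image('wrist')
for q in('stand','gauge'):
    r=arm.trace(p,q); print(q,r[0]['score'],r[0]['at']); W[q]=r[0]['pixels']
m=W['stand']|W['gauge']
fit([(p,m,roi_of(m))],lambda q:place(STAND,q[0],q[1],0,q[2])+place(GAUGE,*( Rz(q[2])@[-.042,0,0]+[q[0],q[1],.041]),q[2]),[(.599,-.047,-.034)],(.01,.01,.1))
bb=lambda q:place(GAUGE,q[0],q[1],.041,q[2])
rb=fit([(p,W['gauge'],roi_of(W['gauge']))],bb,[(.557,-.046,-.04)],(.01,.01,.1))
f=p['frame'].copy()
for parts,c in((place(STAND,.599,-.047,0,-.034),(0,0,255)),(place(GAUGE,.556,-.0454,.041,-.034),(255,0,255))):
    for X in parts: cv2.polylines(f,[np.round(cv2.convexHull(projN(p,X).astype(np.float32))).astype(int)],True,c,1)
cv2.imwrite('pics/w15_fit.png',cv2.resize(f[110:310,200:420],None,fx=2.7,fy=2.7))
p=arm.get_image('scene'); cv2.imwrite('pics/c15.png',cv2.resize(p['frame'][210:410,200:420],None,fx=2.7,fy=2.7))
E
python3 run4.py
```

```text
22.85 [ 0.5582 -0.045   0.3512] [[0.0113, 0.033, 0.9994], [-0.0017, 0.9995, -0.033], [-0.9999, -0.0013, 0.0113]] [-0.4  0.1 -0.1] jaw yaw -0.033
stand 0.65 [313.9, 247.8]
gauge 0.75 [316.1, 208.7]
[ 0.6  -0.05 -0.03] [ 0.5987 -0.0474 -0.0374] 1.93
[ 0.56 -0.05 -0.04] [ 0.5558 -0.0463 -0.027 ] 2.643
```

View pics/w15_fit.png

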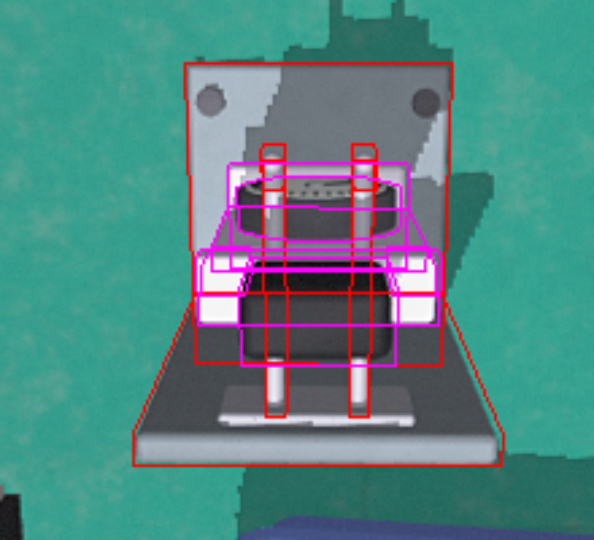

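View pics/s15.png

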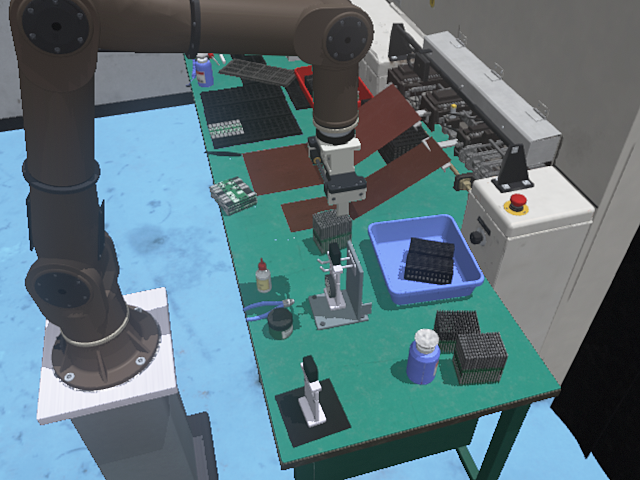

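View pics/c15.png

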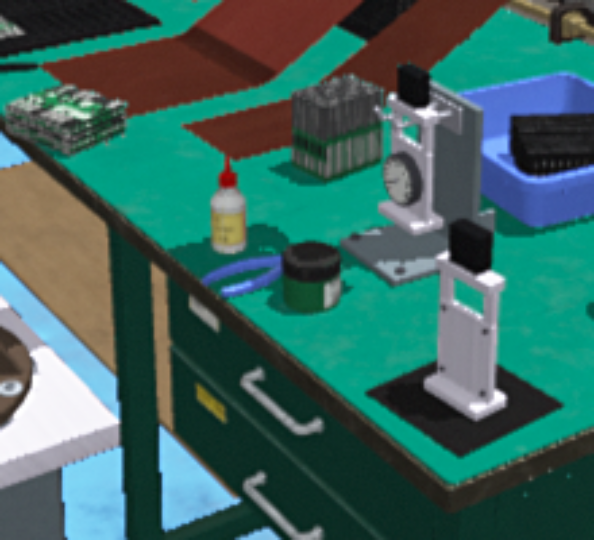

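All as wanted: the gauge hangs with its dial outward (the model outline matches it), the blank stands centred on the mat, and the bystanders have not moved.

```bash
python3 -c "
from cell import arm
print(arm.sign_off())"
```

```text
the job is handed in; nothing more can be done
None
```

I took the blank plate off the hook and stood it on the mat. Then I turned the dial gauge about 18° and hung it on both prongs with the dial facing outward. I handed the job in at about 23 s of the 61 s allowed; the hand-in gives no verdict.

**Last checks, all passed:**
- **Blank plate:** it stands upright near the middle of the mat with its whole foot on it.
- **Dial gauge:** the two prongs pass through the window and show in front of the plate. It sits about 43 mm out from the back panel (the seat is at 42 mm). Its yaw fits the stand's to within about 0.01 rad, or 0.6°.
- **Forces:** the highest reading was about 5 N in the readouts taken after each move. I did not record force between them.
- **Other things on the bench:** they look unmoved in the pictures; I did not measure them.

**Small disagreements:**
- **Stand and gauge positions:** the wrist-camera fits and the scene and side fits differed by up to about 4 mm. I used the wrist values, which lined up better in the pictures.
- **Blank plate's yaw on the hook:** it came out 0.03 rad different when the scene and side views were included. The grasp went cleanly anyway.

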